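Click a battery pack into the garage charging dock

TASK

Pick up the grey battery pack and slide it, brass contacts first, along the floor of the charging dock's slot until the orange latch has snapped shut behind it, then let go. Push it with feeling: do not ram it against the end stop, and leave the can, the jar and the pot where they stand.

Things in the scene. Friction and masses are not known exactly. Their poses are not given: they have to be found in the camera images.
- dock: Black charging dock fixed on the bench, base plate 315 x 150 x 12 mm. Origin on the bench under the slot's middle line, 150 mm in from the apron's edge; +x points into the slot (push direction), +y to its left, z up. Slot floor = plate top, z 12 mm; open apron from x -150 to -82 mm. At the far end a grey head, 62 mm wide, top 59 mm above the bench.
- mouth (a point): Slot mouth, on the slot floor midway between the rail ends; dock x -82 mm; axes as the dock. Two aluminium rails run 170 mm on from here, 80 mm apart inside, 18 mm high; lips on top reach in to 33.5 mm from the middle, with 13 mm free under them, so the pack's foot must enter here from the apron. Flared guides widen the mouth to 110 mm over the 30 mm before it.
- home (a point): Nominal place, on the slot floor, of the pack's middle as the latch snaps: dock x +34 mm; axes as the dock. Latch and end head share a carriage that is clamped up to 18 mm nearer or farther along x; this offset is not reported: go by feel. Nominal: latch ramp first touches the foot at dock x -34 mm, terminal plate face +68 mm; the hard stop comes 3 to 4 mm after the snap.
- pack_mid (a point): Centre of the loose grey battery pack, 35 mm over its underside; 0.35 to 0.6 kg, 90 long (x), 70 high. Black foot 90 x 76 x 10 mm, above it the body, 90 x 60 x 60: grasp it across its 60 mm width (y) with the finger tips 25 mm or more above the underside, to clear the rails. x points to the nose (brass contacts, brass band on top); white label at the tail.
- pack_nose (a point): Middle of the pack's leading foot edge: 45 mm ahead of the pack's centre, 5 mm above its underside.
- pawl (a joint): Orange latch hinged upright in a gap of the slot's left rail. 0 rad = sprung into the slot (at the start, and again once snapped shut behind the pack's tail), about 0.1 to 0.2 while the foot holds it aside. Pushing a pack past it and on to the snap takes about 5 to 13 N; it then blocks the way back.
- terminal (a joint): Sprung brass plate in front of the end head: 0 = free, grows as the pack presses it in, about 0.011 m when the latch snaps, 0.0145 m = hard stop. Spring 2 N free, 6.5 N at the stop; do not load the stop with more than 20 N. With the pack latched it stays pressed in by 6 mm or more.
- spray_can: Red can, 56 mm wide, 130 mm high, origin under its centre. Leave alone.
- bolt_jar: Jar, 60 mm wide, 85 mm high, origin under its centre. Leave alone.
- brush_pot: Steel pot, 68 mm wide, 80 mm high, origin under its centre. Leave alone.
Things that resemble listed ones, but are neither listed nor needed, are in the scene too. Leave any blue, purple or turquoise look-alike of the part that bears pack_mid alone.

How it is judged:
By the outcome, as a careful person would: the job done as asked, in the order asked, and still so for the second after the job is handed in, with the robot touching nothing.
It also fails if it takes over 64 s, if anything falls off the work surface, if the arm or the gripper's body presses on something with over 40 N, if the wrist force passes 120 N, or if a joint passes its speed limit or range.

ROBOT

A 6-joint arm with a two-finger parallel gripper is mounted at the origin on the work surface. World frame = base frame: x ahead of the robot, y to its left, z up, the work surface at z = 0. Lengths are in m, angles in rad, forces in N, time in s.
With the tool pointing down it reaches from about 0.25 to 0.775 m from the base axis. Payload 4 kg.
Tool frame: the origin (TCP) lies between the finger pads; the fingertips stand 11 mm ahead of it and the grasp point (between the pads) lies 8 mm behind it; z points along the fingers, x is the direction in which the jaws open and shut, and the axes are right-handed (so a half turn about z gives the same grasp; the last joint's range is limited). The gripper opens to 94 mm and grips with 3 to 60 N. Pads are 16 mm wide; open, the fingers measure 119 mm over their backs; the gripper's body (75 mm by 177 mm) begins 78 mm behind the grasp point.
Start: joints at [1.114, 0.087, 1.371, -0, 1.684, -0.103], TCP at [0.191, 0.516, 0.217] pointing down, gripper open.
Joint ranges: [-3.1, 3.1], [-0.76, 2.03], [0.27, 2.55], [-1.08, 4.22], [0.17, 2.65], [-2.57, 2.57]. Speed limits (rad/s): [2.79, 2.79, 3.14, 3.14, 3.14, 3.14].

INTERFACE

Orientations are given as a rotation vector (axis times angle).
In Python, from station import readout, vision, env, spotter gives the robot as it stands.
- The arm moves only by the tool move_arm, never from a script. Its argument "rows" is a list of rows, each a list of 3 entries, a list of its own where there are three numbers: the gripper's target within -1 to 1 (fully open at 1, half-way at 0, shut at -1), then the shift along the tool's x, y, z in mm, then the turn, a rotation vector about the tool's x, y, z in rad. A call has 1 to 12 rows; each row shifts and turns the commanded pose from where the row before left it, along the tool's axes as they then stand; what a row does not reach is not made up. A row lasts 1/12 s, in which the tool goes at most 41.7 mm and 7.16 degrees, less where a joint would pass 70% of its speed; a pose out of reach is approached as far as the arm can. A call with a gripper value outside its range is refused whole. The fingers move at their own pace and stop on an object; "force" is the grip in N (left out, the last holds). Time passes only in rows, so rows that do not move let the fingers close. It gives the time, the measured TCP pose, the force and the opening at its end, in the units of the state.
- readout.observe(): the state, without advancing time (a new reading comes with each control period).
- vision.get_image(name): name is "scene" or "top" or "wrist"; returns the picture (480x640x3 uint8, blue, green, red); there is no depth.
- vision.camera_info(name): a dict with "mtx" (3x3 intrinsics, pixels), "origin" and "attitude" of the camera in the world. Camera axes: x right, y up, looking along -z (the intrinsics and any distortion apply to the point x, -y, -z); pixel columns grow to the right and rows downward; lengths in m; the calibration is good to about 2 mm. A picture is of the moment at which its call begins: read the wrist's pose just before it. camera_info takes no time and is no camera call; for the wrist camera it gives the pose at the moment of the call.
- env.close_job(): hands the job in, once; it reports no verdict.
Trained networks look in the newest picture that a camera, given by its name, has taken for a name from the list of things; names that differ only in an ending like _2 or _b are one class to them, and where a whole thing is asked for, a point or a joint stands for the part that bears it (a point fixed in the world has none). Each returns a list of dicts, best first, with "score" (0 to 1); they miss things now and then, are a little off and sometimes report something else, mostly with a low value. They report only what shows in the picture. A call takes as long as a camera call. They do not tell look-alikes from the thing itself.
- spotter.search_frame(camera, query): "rect" ([left, top, right, bottom] in pixels, round what is visible of it).
- spotter.outline_of(camera, query): "pixels" (480x640 bool, what is visible of it) and "rect" ([left, top, right, bottom] in pixels, round what is visible of it).
- spotter.mark_of(camera, query): "pixel" ([column, row] in pixels: a listed point, or the origin of a listed thing).
The state is a dict: "time_s": time; "q": joint angles; "qvel": joint speeds; "joint_torque": joint torques, N m; "eef_pos": TCP position; "orientation": TCP orientation; "wrist_force": force on the tool from outside, world axes, zero at the start; "ft_torque": the same for the moment, N m; "opening": finger opening in m.
Only numpy, scipy, OpenCV 4.12 (cv2) and the standard library are available. Lean on these libraries where they do the work, as an engineer would, in place of code of your own. Each camera call takes 0.05 s, during which the arm holds its last target.

## Working session

There is one attempt and no reset: what is moved stays moved. The work goes in short steps, Python scripts to look and compute and a tool call to move; the robot and the scene stay as the last step left them, time stands still between calls to the robot, and variables do not carry over. Pictures are saved under pics/ and viewed, and the job is handed in when it is done.

Besides the shell and the picture viewer there is one more tool, called in YAML: its name, and indented under it one key for each argument. move_arm: Moves the arm, as the interface text tells. Its arguments: {"type":"object","properties":{"rows":{"type":"array","items":{"type":"array"}},"force":{"type":"number"}},"required":["rows"]}

```bash
mkdir -p pics
cat > h.py <<'E'
import numpy as np, cv2, json
from station import readout, vision, env, spotter
from scipy.spatial.transform import Rotation as R
def info(n):
    c=vision.camera_info(n); return c
E
python3 - <<'E'
from h import *
o=readout.observe()
print({k:np.round(v,3).tolist() for k,v in o.items()})
for n in ("scene","top","wrist"):
    c=info(n); print(n,c)
    cv2.imwrite(f"pics/{n}0.png",vision.get_image(n))
E
```

```text
{'time_s': 0.0, 'q': [1.114, 0.088, 1.372, -0.0, 1.684, -0.103], 'qvel': [-0.001, 0.001, -0.0, -0.002, 0.001, -0.0], 'joint_torque': [-0.0, -34.017, -30.243, 0.072, 0.033, -0.0], 'eef_pos': [0.19, 0.515, 0.215], 'orientation': [2.577, 1.795, -0.003], 'wrist_force': [1.244, 0.908, -0.008], 'ft_torque': [0.018, -0.022, -0.025], 'opening': 0.094}
scene {'mtx': array([[614.78866994,   0.        , 312.52811318],
       [  0.        , 614.78866994, 247.65494798],
       [  0.        ,   0.        ,   1.        ]]), 'origin': array([ 1.40713319, -0.03288535,  0.993023  ]), 'attitude': array([0.55848258, 0.5684828 , 1.4791518 ])}
top {'mtx': array([[547.43598406,   0.        , 327.15033484],
       [  0.        , 547.43598406, 238.05133829],
       [  0.        ,   0.        ,   1.        ]]), 'origin': array([ 0.32089945, -0.01560172,  1.45923726]), 'attitude': array([ 0.142643  , -0.1365737 , -1.56593764])}
wrist {'mtx': array([[394.64535199,   0.        , 324.16494928],
       [  0.        , 394.64535199, 241.03075975],
       [  0.        ,   0.        ,   1.        ]]), 'origin': array([0.11441835, 0.54424598, 0.38411329]), 'attitude': array([-0.2496498, -0.1704062,  1.2086541])}
```

View pics/scene0.png

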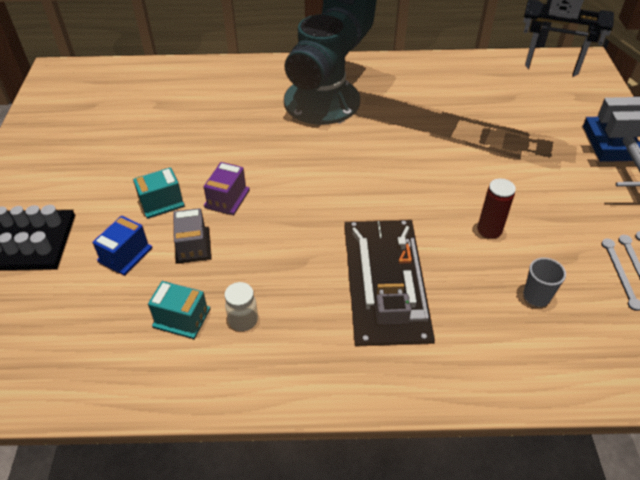

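View pics/top0.png

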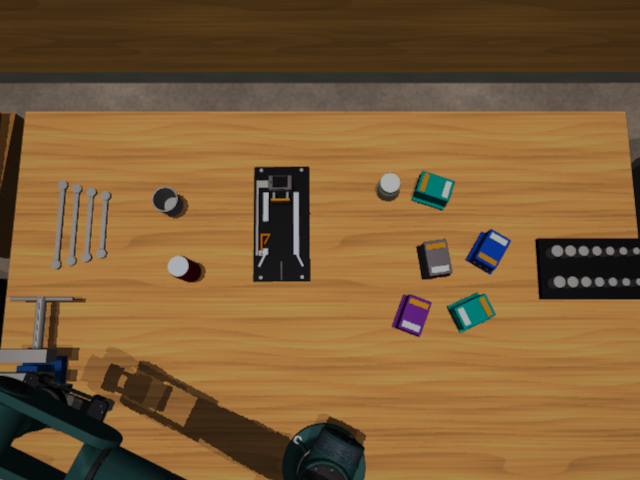

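View pics/wrist0.png

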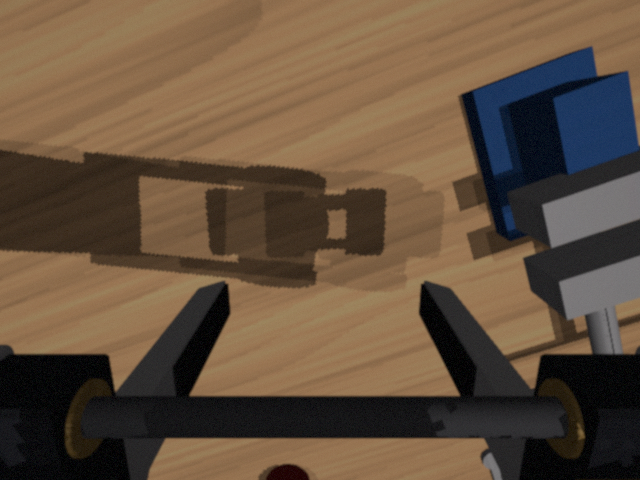

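```bash
cat >> h.py <<'E'
def P(n,X,c=None):
    c=c or info(n); Rm=R.from_rotvec(c["attitude"]).as_matrix()
    p=(np.atleast_2d(X)-c["origin"])@Rm
    p=p*[1,-1,-1]; q=p@np.asarray(c["mtx"]).T
    return q[:,:2]/q[:,2:]
def ray(n,uv,z,c=None):
    c=c or info(n); Rm=R.from_rotvec(c["attitude"]).as_matrix()
    uv=np.atleast_2d(uv); d=np.c_[uv,np.ones(len(uv))]@np.linalg.inv(c["mtx"]).T
    d=(d*[1,-1,-1])@Rm.T
    return c["origin"]+d*((z-c["origin"][2])/d[:,2])[:,None]
def crop(img,x0,y0,x1,y1,s,fn):
    cv2.imwrite(fn,cv2.resize(img[y0:y1,x0:x1],None,fx=s,fy=s,interpolation=cv2.INTER_CUBIC))
E
python3 - <<'E'
from h import *
t=cv2.imread("pics/top0.png"); s=cv2.imread("pics/scene0.png")
print(info("top").keys())
crop(t,380,160,520,350,4,"pics/tp.png" ) if 0 else crop(t,400,225,470,290,8,"pics/tp.png")
crop(t,240,155,325,295,4,"pics/td.png")
crop(s,160,195,225,275,7,"pics/sp.png")
crop(s,335,210,445,350,4,"pics/sd.png")
E
```

```text
dict_keys(['mtx', 'origin', 'attitude'])
```

View pics/tp.png

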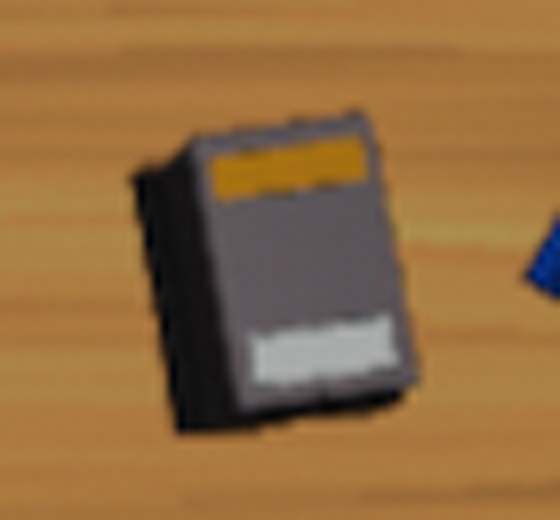

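View pics/td.png

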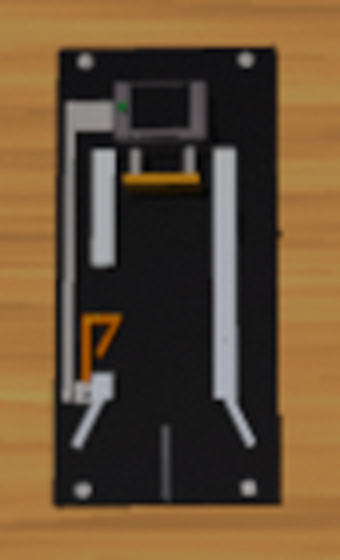

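View pics/sp.png

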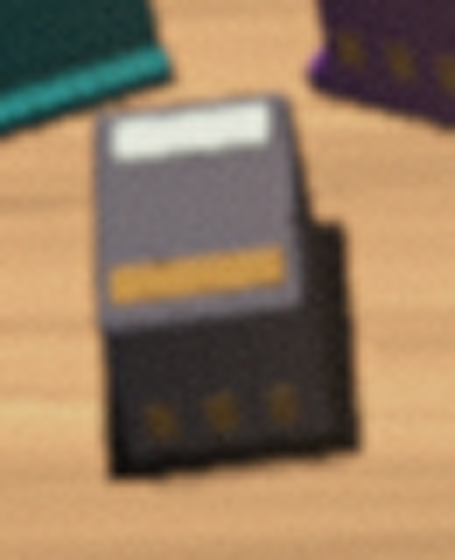

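View pics/sd.png

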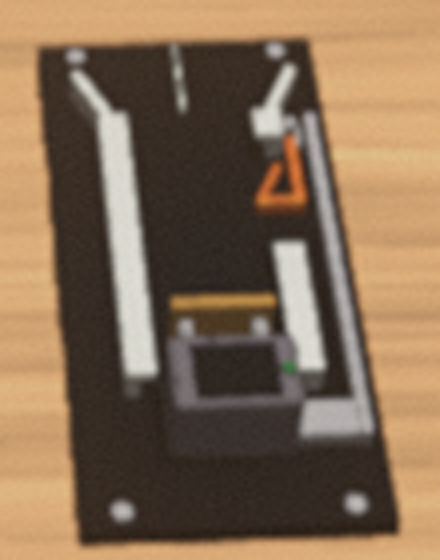

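```bash
cat > fit.py <<'E'
from h import *
from scipy.optimize import least_squares
def T(p,L): 
    c,s=np.cos(p[2]),np.sin(p[2]); L=np.array(L,float)
    return np.c_[p[0]+c*L[:,0]-s*L[:,1],p[1]+s*L[:,0]+c*L[:,1],L[:,2]]
def fit(obs,p0):
    # obs: list (cam, local pts, pix)
    cs={n:info(n) for n,_,_ in obs}
    f=lambda p:np.concatenate([(P(n,T(p,L),cs[n])-px).ravel() for n,L,px in obs])
    r=least_squares(f,p0,loss="soft_l1"); return r.x,f(r.x).reshape(-1,2)
E
python3 - <<'E'
from fit import *
tp=lambda a:np.array(a)/8+[400,225]-0.44; sp=lambda a:np.array(a)/7+[160,195]-.43
td=lambda a:np.array(a)/4+[240,155]-.375; sd=lambda a:np.array(a)/4+[335,210]-.375
B=[[.045,.03,.07],[.045,-.03,.07],[-.045,-.03,.07],[-.045,.03,.07]]
F=[[.045,.038,.01],[-.045,.038,.0]]
o=[("top",B,tp([[193,137],[364,113],[415,382],[240,412]])),("top",F,tp([[135,180],[178,432]]))]
o2=[("scene",B,sp([[303,303],[103,330],[97,112],[287,95]][0:1]+[[103,330],[97,112],[287,95]])),
 ("scene",[[.045,.038,0],[.045,-.038,0]],sp([[357,450],[110,477]]))]
for oo in (o,o2,o+o2):
    x,r=fit(oo,[.4,-.25,0]); print(x,np.round(r,1).tolist())
D=[[.165,.075,.012],[.165,-.075,.012],[-.15,-.075,.012],[-.15,.075,.012]]
# rails: outer/inner at rail ends top z .030 : right rail inner mouth end and far end
d=[("top",D,td([[60,50],[275,48],[281,503],[54,503]]))]
d2=[("scene",D,sd([[397,530],[81,542],[40,47],[306,40]]))]
for oo in (d,d2,d+d2):
    x,r=fit(oo,[.5,.1,0]); print(x,np.round(r,1).tolist())
for n in ("top","scene"):
  for q in ("pack_mid","mouth","home","dock","pawl","spray_can","bolt_jar","brush_pot","pack_nose"):
    try: 
        for m in spotter.mark_of(n,q)[:2]: print(n,q,m["score"],m["pixel"],ray(n,m["pixel"],{"pack_mid":.035,"pack_nose":.005,"mouth":.012,"home":.012}.get(q,0))[0].round(3))
    except Exception as e: print(e)
print(readout.observe()["time_s"])
E
```

```text
[ 0.52102235 -0.2929496   0.15187098] [[-0.8, 0.0], [0.7, -0.4], [1.0, 0.3], [-0.3, 0.1], [-0.3, -1.1], [-0.2, 0.9]]
[ 0.52185571 -0.2917109   0.14355467] [[0.0, -0.1], [-1.1, -0.3], [-0.6, -0.3], [0.6, -1.2], [0.9, 0.6], [0.1, 1.3]]
[ 0.52132276 -0.29230918  0.14976726] [[-1.0, -0.1], [0.5, -0.5], [0.7, 0.2], [-0.6, -0.0], [-0.5, -1.2], [-0.5, 0.8], [-0.1, -0.4], [-1.3, -0.5], [-1.0, -0.4], [0.3, -1.4], [0.8, 0.3], [-0.0, 1.2]]
[0.61597854 0.11327854 0.01368315] [[-0.3, -0.2], [0.5, -0.5], [-0.2, 0.0], [-0.0, 0.8]]
[0.61911291 0.11445021 0.01511833] [[0.7, -0.3], [-0.5, -0.9], [-0.8, 0.9], [0.6, 0.7]]
[0.61747662 0.1140387  0.01473214] [[-0.6, -0.7], [0.2, -1.0], [-0.4, -0.6], [-0.2, 0.2], [0.3, -1.1], [-0.8, -1.6], [-1.0, 0.3], [0.4, 0.2]]
top pack_mid 0.96 [466.6, 309.0] [ 0.391 -0.37   0.035]
top pack_mid 0.95 [430.7, 190.2] [ 0.707 -0.288  0.035]
top mouth 0.96 [281.2, 253.8] [0.538 0.113 0.012]
top home 0.82 [280.2, 216.7] [0.64  0.117 0.012]
top home 0.41 [281.8, 253.8] [0.538 0.111 0.012]
top dock 0.87 [281.0, 223.2] [0.624 0.116 0.   ]
it knows: bolt_jar, brush_pot, dock, ho
[... 265 characters left out ...]
p pack_nose 0.75 [480.1, 267.0] [ 0.504 -0.418  0.005]
scene pack_mid 0.95 [121.5, 245.2] [ 0.547 -0.433  0.035]
scene pack_mid 0.93 [191.8, 237.7] [ 0.529 -0.288  0.035]
scene mouth 0.83 [380.9, 239.7] [0.524 0.114 0.012]
scene home 0.91 [385.7, 286.7] [0.651 0.113 0.012]
scene dock 0.66 [384.0, 275.7] [0.613 0.114 0.   ]
it knows: bolt_jar, brush_pot, dock, home, mouth, pack_mid, pack_nose, spray_can
scene spray_can 0.8 [489.9, 229.1] [0.488 0.358 0.   ]
scene bolt_jar 0.86 [241.4, 320.3] [ 0.718 -0.174  0.   ]
scene brush_pot 0.83 [536.3, 297.3] [ 0.675  0.413 -0.   ]
scene pack_nose 0.69 [143.8, 209.9] [ 0.414 -0.415  0.005]
scene pack_nose 0.58 [199.5, 322.4] [ 0.725 -0.255  0.005]
0.95
```

```bash
cat >> h.py <<'E'
def axes():
    o=readout.observe(); return o,R.from_rotvec(o["orientation"])
def plan(xyz,yaw,n,nr=None,off=0):
    """tool down, tool x along yaw (mod pi near current); rows"""
    o,r=axes(); M=r.as_matrix(); cur=np.arctan2(M[1,0],M[0,0])
    k=np.round((cur-yaw)/np.pi); yaw=yaw+k*np.pi if not off else yaw+off*np.pi
    tgt=R.from_matrix(np.array([[np.cos(yaw),np.sin(yaw),0],[np.sin(yaw),-np.cos(yaw),0],[0,0,-1.]]))
    print("curyaw",cur,"tgt",yaw,"q",np.round(o["q"],2),"pos",o["eef_pos"].round(4) if hasattr(o["eef_pos"],"round") else o["eef_pos"],"t",o["time_s"])
    dv=(r.inv()*tgt).as_rotvec(); d=np.array(xyz)-np.array(o["eef_pos"])
    rr=r
    for i in range(n):
        s=rr.inv().apply(d/n)*1000
        print([np.round(s,1).tolist(),np.round(dv/n,4).tolist()])
        rr=rr*R.from_rotvec(dv/n)
E
python3 - <<'E'
from h import *
plan([.521,-.292,.215],.15+np.pi/2,22)
E
```

```text
curyaw 1.2170133552320674 tgt 1.7207963267948965 q [ 1.11  0.09  1.37  0.    1.68 -0.1 ] pos [0.1906 0.5159 0.2165] t 0.95
[[-29.2, 26.8, 0.1], [0.0, -0.0, -0.0229]]
[[-29.9, 26.1, 0.1], [0.0, -0.0, -0.0229]]
[[-30.4, 25.4, 0.1], [0.0, -0.0, -0.0229]]
[[-31.0, 24.7, 0.1], [0.0, -0.0, -0.0229]]
[[-31.6, 24.0, 0.1], [0.0, -0.0, -0.0229]]
[[-32.1, 23.3, 0.1], [0.0, -0.0, -0.0229]]
[[-32.6, 22.6, 0.1], [0.0, -0.0, -0.0229]]
[[-33.2, 21.8, 0.1], [0.0, -0.0, -0.0229]]
[[-33.6, 21.0, 0.1], [0.0, -0.0, -0.0229]]
[[-34.1, 20.3, 0.1], [0.0, -0.0, -0.0229]]
[[-34.6, 19.5, 0.1], [0.0, -0.0, -0.0229]]
[[-35.0, 18.7, 0.1], [0.0, -0.0, -0.0229]]
[[-35.4, 17.9, 0.1], [0.0, -0.0, -0.0229]]
[[-35.8, 17.1, 0.1], [0.0, -0.0, -0.0229]]
[[-36.2, 16.2, 0.1], [0.0, -0.0, -0.0229]]
[[-36.6, 15.4, 0.1], [0.0, -0.0, -0.0229]]
[[-36.9, 14.6, 0.1], [0.0, -0.0, -0.0229]]
[[-37.2, 13.7, 0.1], [0.0, -0.0, -0.0229]]
[[-37.5, 12.9, 0.1], [0.0, -0.0, -0.0229]]
[[-37.8, 12.0, 0.1], [0.0, -0.0, -0.0229]]
[[-38.1, 11.1, 0.1], [0.0, -0.0, -0.0229]]
[[-38.3, 10.2, 0.1], [0.0, -0.0, -0.0229]]
```

move_arm:
  rows:
    - [1,[-29,27,0],[0,0,-0.023]]
    - [1,[-30,26,0],[0,0,-0.023]]
    - [1,[-30.5,25.5,0],[0,0,-0.023]]
    - [1,[-31,24.5,0],[0,0,-0.023]]
    - [1,[-31.5,24,0],[0,0,-0.023]]
    - [1,[-32,23.5,0],[0,0,-0.023]]
    - [1,[-32.5,22.5,0],[0,0,-0.023]]
    - [1,[-33,22,0],[0,0,-0.023]]
    - [1,[-33.5,21,0],[0,0,-0.023]]
    - [1,[-34,20.5,0],[0,0,-0.023]]
    - [1,[-34.5,19.5,0],[0,0,-0.023]]
    - [1,[-35,18.5,0],[0,0,-0.023]]

```text
time_s: 1.95
eef_pos: [0.3718, 0.0743, 0.2169]
orientation: [2.304, 2.134, 0.002]
wrist_force: [0.9, 0.4, 0.9]
opening: 0.0938
```

move_arm:
  rows:
    - [1,[-35.5,18,0],[0,0,-0.023]]
    - [1,[-36,17,0],[0,0,-0.023]]
    - [1,[-36,16,0],[0,0,-0.023]]
    - [1,[-36.5,15.5,0],[0,0,-0.023]]
    - [1,[-37,14.5,0],[0,0,-0.023]]
    - [1,[-37,13.5,0],[0,0,-0.023]]
    - [1,[-37.5,13,0],[0,0,-0.023]]
    - [1,[-38,12,0],[0,0,-0.023]]
    - [1,[-38,11,0],[0,0,-0.023]]
    - [1,[-38,10,0],[0,0,-0.023]]
    - [1,[0,0,0],[0,0,0]]
    - [1,[0,0,0],[0,0,0]]

```text
time_s: 2.95
eef_pos: [0.5215, -0.2919, 0.2146]
orientation: [-2.047, -2.379, -0.0]
wrist_force: [-0.9, 0.5, -0.2]
opening: 0.094
```

Run:
```python
from h import *
c=info("wrist"); im=vision.get_image("wrist"); cv2.imwrite("pics/w1.png",im)
np.save("w1.npy",np.r_[c["origin"],c["attitude"]]); o=readout.observe();print(o["eef_pos"],o["time_s"],np.round(o["q"],2),o["wrist_force"])
x=[.5213,-.2923,.15]
from fit import T
for L in ([.045,.03,.07],[.045,-.03,.07],[-.045,-.03,.07],[-.045,.03,.07]): print(P("wrist",T(x,[L]),c))
```

```text
[ 0.52147492 -0.29054313  0.21559094] 3.0 [-0.6   0.19  1.25  0.    1.7  -2.33] [-0.17702561  0.23482814  0.55342208]
[[358.9168805  280.23495594]]
[[288.43608899 280.32395801]]
[[285.47952945 173.74572766]]
[[361.62992826 173.67678177]]
```

View pics/w1.png

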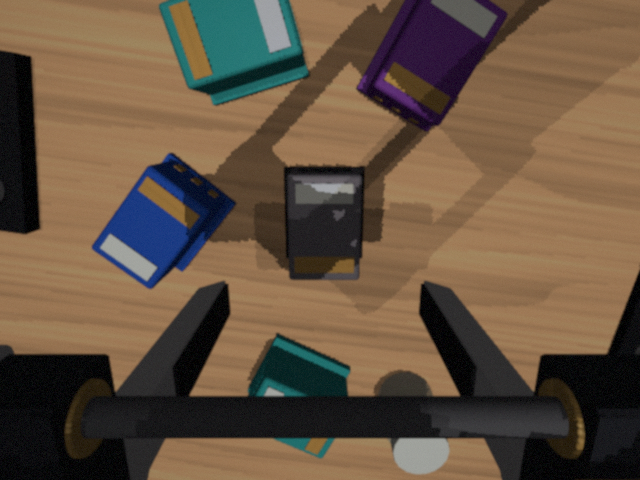

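move_arm:
  rows:
    - [1,[-1,0,35],[0,0,0]]
    - [1,[0,0,35],[0,0,0]]
    - [1,[0,0,35],[0,0,0]]
    - [1,[0,0,30],[0,0,0]]
    - [1,[0,0,20],[0,0,0]]
    - [1,[0,0,12],[0,0,0]]
    - [1,[0,0,6],[0,0,0]]
    - [1,[0,0,0],[0,0,0]]
    - [1,[0,0,0],[0,0,0]]

```text
time_s: 3.75
eef_pos: [0.5228, -0.2914, 0.0453]
orientation: [2.043, 2.382, 0.001]
wrist_force: [-0.2, -0.7, 0.3]
opening: 0.0941
```

Run:
```python
from h import *
for i in range(2):
  im=vision.get_image("wrist")
  o=readout.observe();print(o["eef_pos"],o["time_s"],o["wrist_force"])
cv2.imwrite("pics/w2.png",im)
```

```text
[ 0.52308586 -0.29180787  0.04582206] 3.8 [ 0.11897033 -0.27112561 -0.25436586]
[ 0.52315083 -0.29202296  0.04590774] 3.85 [-0.58989425  0.12816264  0.40081636]
```

View pics/w2.png

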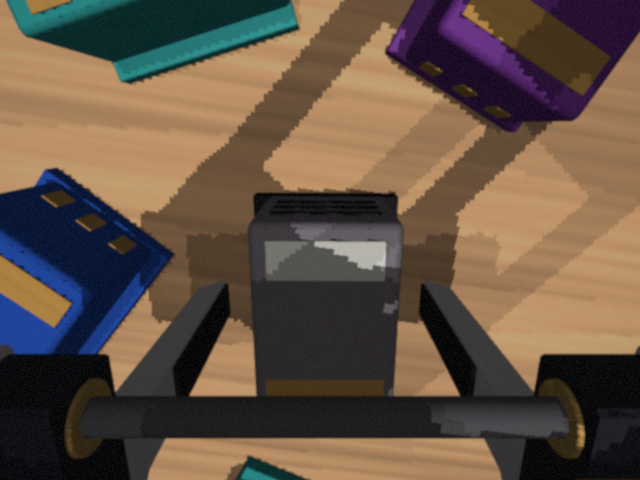

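move_arm:
  force: 30
  rows:
    - [1,[0,0,4],[0,0,0]]
    - [-1,[0,0,0],[0,0,0]]
    - [-1,[0,0,0],[0,0,0]]
    - [-1,[0,0,0],[0,0,0]]
    - [-1,[0,0,0],[0,0,0]]
    - [-1,[0,0,0],[0,0,0]]
    - [-1,[0,0,0],[0,0,0]]

```text
time_s: 4.43
eef_pos: [0.5219, -0.2916, 0.0395]
orientation: [2.046, 2.384, -0.0]
wrist_force: [0.5, -1.6, 1.2]
opening: 0.0599
```

move_arm:
  rows:
    - [-1,[0,0,-10],[0,0,0]]
    - [-1,[0,0,-30],[0,0,0]]
    - [-1,[0,0,-30],[0,0,0]]
    - [-1,[0,0,-20],[0,0,0]]
    - [-1,[0,0,0],[0,0,0]]

```text
time_s: 4.85
eef_pos: [0.5241, -0.2929, 0.1352]
orientation: [2.04, 2.377, 0.002]
wrist_force: [0.0, -0.5, -3.0]
opening: 0.0599
```

Run:
```python
from h import *
c=info("wrist");o,r=axes();im=vision.get_image("wrist"); cv2.imwrite("pics/w3.png",im)
print(o["opening"],o["wrist_force"],o["eef_pos"])
# expected top corners of body if centred, TCP 41 above underside -> top 29 above TCP (tool z -29)
M=r.as_matrix()
for X in (-30,30):
  for Y in (-45,45): print(X,Y,P("wrist",np.array(o["eef_pos"])+M@np.array([X,Y,-31])/1e3,c).round(1))
plan([.4775,.112,.12],.0147+np.pi/2,12)
```

```text
0.05993227873210417 [ 0.03905967 -0.52029496 -2.97775124] [ 0.52414018 -0.29292716  0.13515722]
-30 -45 [[241.3 230.4]]
-30 45 [[253.8 435.6]]
30 -45 [[407.7 230.4]]
30 45 [[395.2 435.6]]
curyaw 1.7230221253936813 tgt 1.5854963267948965 q [-0.6   0.22  1.39  0.    1.53 -2.33] pos [ 0.523  -0.2922  0.132 ] t 4.9
[[33.9, 1.4, 0.9], [0.0003, 0.0003, 0.0115]]
[[33.9, 1.0, 0.9], [0.0003, 0.0003, 0.0115]]
[[33.9, 0.6, 0.9], [0.0003, 0.0003, 0.0115]]
[[33.9, 0.2, 0.9], [0.0003, 0.0003, 0.0115]]
[[33.9, -0.2, 0.9], [0.0003, 0.0003, 0.0115]]
[[33.9, -0.6, 0.9], [0.0003, 0.0003, 0.0115]]
[[33.9, -1.0, 0.9], [0.0003, 0.0003, 0.0115]]
[[33.9, -1.4, 1.0], [0.0003, 0.0003, 0.0115]]
[[33.9, -1.8, 1.0], [0.0003, 0.0003, 0.0115]]
[[33.8, -2.1, 1.0], [0.0003, 0.0003, 0.0115]]
[[33.8, -2.5, 1.0], [0.0003, 0.0003, 0.0115]]
[[33.8, -2.9, 1.0], [0.0003, 0.0003, 0.0115]]
```

View pics/w3.png

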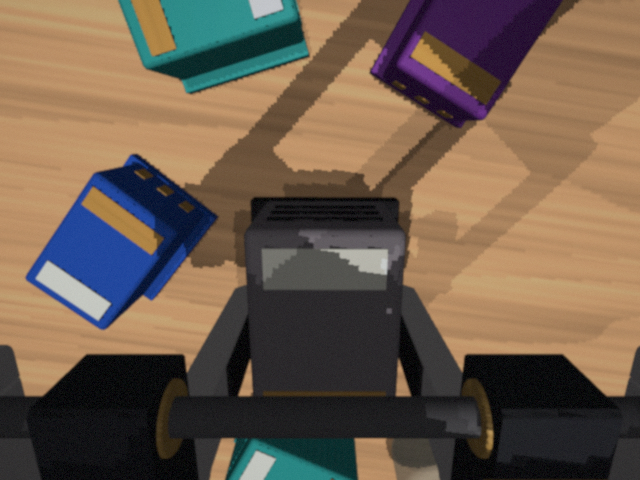

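move_arm:
  rows:
    - [-1,[34,1.5,0],[0,0,0.0115]]
    - [-1,[34,1,0],[0,0,0.0115]]
    - [-1,[34,0.5,0],[0,0,0.0115]]
    - [-1,[34,0,0],[0,0,0.0115]]
    - [-1,[34,0,0],[0,0,0.0115]]
    - [-1,[34,-0.5,0],[0,0,0.0115]]
    - [-1,[34,-1,0],[0,0,0.0115]]
    - [-1,[34,-1.5,0],[0,0,0.0115]]
    - [-1,[34,-2,0],[0,0,0.0115]]
    - [-1,[34,-2,0],[0,0,0.0115]]
    - [-1,[34,-2.5,0],[0,0,0.0115]]
    - [-1,[32,-3,0],[0,0,0.0115]]

```text
time_s: 5.9
eef_pos: [0.4737, 0.1141, 0.1263]
orientation: [-2.203, -2.234, 0.006]
wrist_force: [1.5, 0.6, -5.3]
opening: 0.0595
```

move_arm:
  rows:
    - [-1,[0,0,20],[0,0,0]]
    - [-1,[0,0,20],[0,0,0]]
    - [-1,[0,0,0],[0,0,0]]
    - [-1,[0,0,0],[0,0,0]]

```text
time_s: 6.23
eef_pos: [0.4732, 0.1123, 0.086]
orientation: [-2.202, -2.234, 0.01]
wrist_force: [-0.1, 0.1, -4.8]
opening: 0.0597
```

Run:
```python
from h import *
c=info("wrist");o,r=axes();im=vision.get_image("wrist"); cv2.imwrite("pics/w4.png",im)
cv2.imwrite("pics/t4.png",vision.get_image("top")); cv2.imwrite("pics/s4.png",vision.get_image("scene"))
for i in range(3):
  o,r=axes(); print(o["eef_pos"],np.arctan2(*r.as_matrix()[[1,0],0]),o["time_s"])
  if i<2: vision.get_image("wrist")
crop(cv2.imread("pics/t4.png"),240,155,340,325,3.5,"pics/t4c.png");crop(cv2.imread("pics/s4.png"),320,150,445,350,3,"pics/s4c.png")
```

```text
[0.47664655 0.11210518 0.09001613] 1.5841537173006328 6.3833
[0.47697432 0.11210119 0.09048617] 1.584057633092006 6.4333
[0.47705689 0.11213195 0.09065308] 1.5840875609792882 6.4833
```

View pics/w4.png

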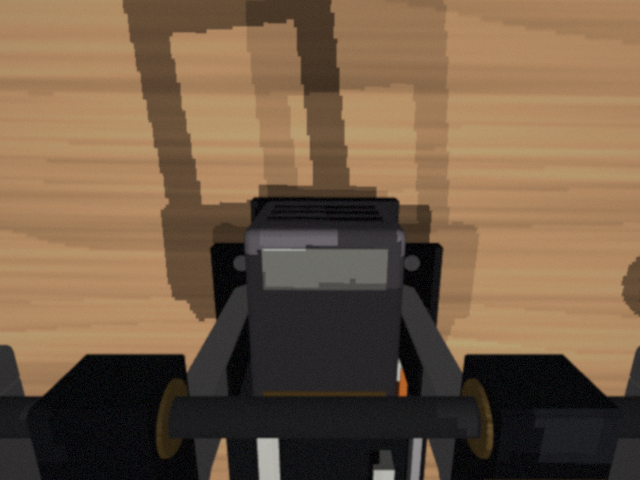

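View pics/s4c.png

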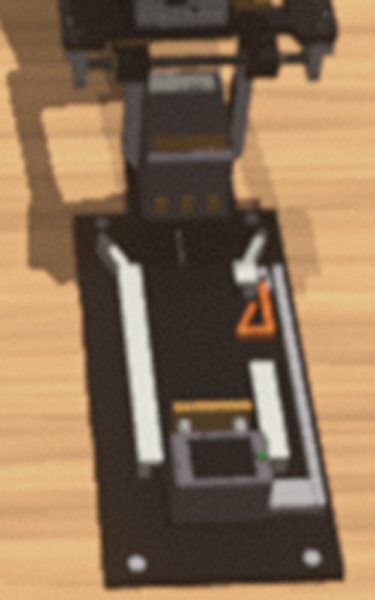

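View pics/t4c.png

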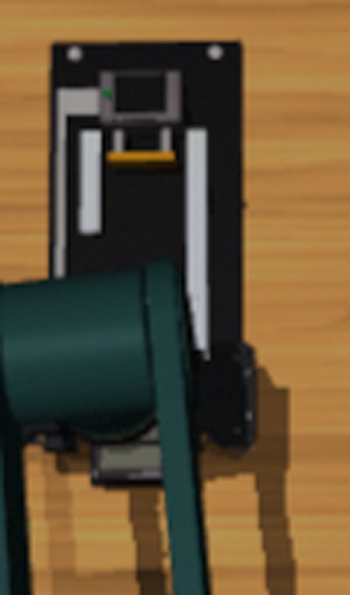

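Run:
```python
from h import *
im=cv2.imread("pics/w4.png")
crop(im,190,180,460,300,2.9,"pics/w4a.png"); crop(im,220,380,440,480,3.4,"pics/w4b.png")
g=cv2.cvtColor(im,cv2.COLOR_BGR2GRAY).astype(int)
for y in (205,209,215): print(y,"foot",[(x,int(g[y,x])) for x in list(range(246,258,1))+list(range(392,404))])
for y in (252,262,275): print(y,"plate",[(x,int(g[y,x])) for x in list(range(207,220))+list(range(434,447))])
```

```text
205 foot [(246, 84), (247, 78), (248, 77), (249, 72), (250, 54), (251, 29), (252, 25), (253, 28), (254, 21), (255, 20), (256, 25), (257, 18), (392, 32), (393, 26), (394, 30), (395, 33), (396, 26), (397, 30), (398, 42), (399, 64), (400, 85), (401, 89), (402, 94), (403, 92)]
209 foot [(246, 82), (247, 82), (248, 84), (249, 76), (250, 64), (251, 35), (252, 28), (253, 22), (254, 19), (255, 10), (256, 8), (257, 4), (392, 27), (393, 30), (394, 30), (395, 26), (396, 27), (397, 30), (398, 46), (399, 66), (400, 73), (401, 76), (402, 79), (403, 78)]
215 foot [(246, 80), (247, 81), (248, 79), (249, 75), (250, 66), (251, 39), (252, 25), (253, 26), (254, 13), (255, 10), (256, 8), (257, 23), (392, 32), (393, 30), (394, 32), (395, 30), (396, 31), (397, 36), (398, 56), (399, 80), (400, 83), (401, 84), (402, 82), (403, 83)]
252 plate [(207, 82), (208, 81), (209, 72), (210, 45), (211, 14), (212, 10), (213, 9), (214, 9), (215, 12), (216, 2), (217, 11), (218, 6), (219, 8), (434, 7), (435, 19), (436, 22), (437, 22), (438, 24), (439, 18), (440, 25), (441, 34), (442, 63), (443, 98), (444, 119), (445, 122), (446, 121)]
262 plate [(207, 79), (208, 82), (209, 80), (210, 70), (211, 41), (212, 12), (213, 8), (214, 13), (215, 13), (216, 8), (217, 5), (218, 3), (219, 9), (434, 9), (435, 24), (436, 21), (437, 21), (438, 17), (439, 18), (440, 30), (441, 55), (442, 92), (443, 119), (444, 127), (445, 125), (446, 126)]
275 plate [(207, 82), (208, 83), (209, 83), (210, 78), (211, 70), (212, 48), (213, 15), (214, 17), (215, 9), (216, 1), (217, 0), (218, 11), (219, 8), (434, 12), (435, 24), (436, 20), (437, 18), (438, 18), (439, 33), (440, 64), (441, 104), (442, 127), (443, 133), (444, 132), (445, 133), (446, 132)]
```

View pics/w4a.png

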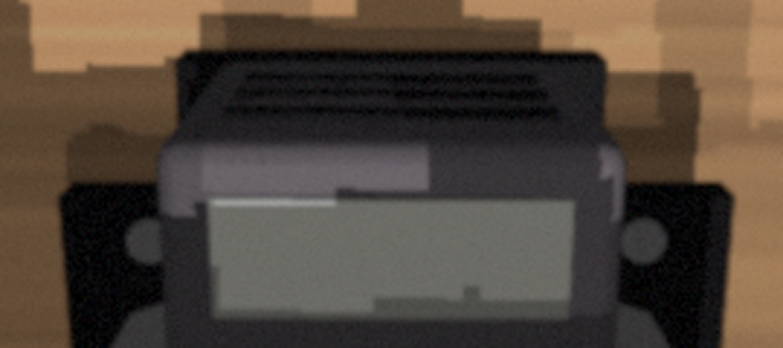

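View pics/w4b.png

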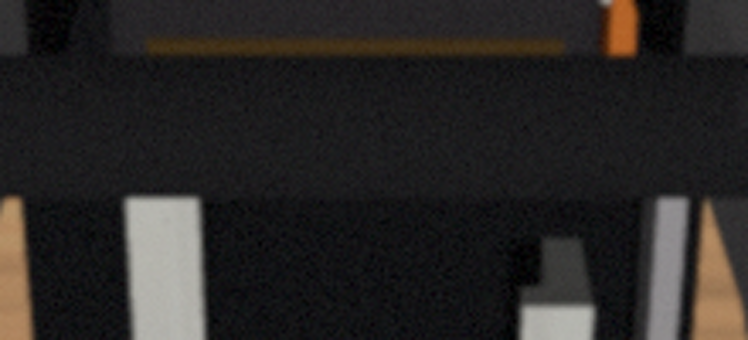

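move_arm:
  rows:
    - [-1,[1.2,0,15],[0,0,0]]
    - [-1,[0,0,12],[0,0,0]]
    - [-1,[0,0,5],[0,0,0]]
    - [-1,[0,0,0],[0,0,0]]
    - [-1,[0,0,0],[0,0,0]]

```text
time_s: 6.9
eef_pos: [0.4765, 0.1135, 0.058]
orientation: [2.206, 2.236, 0.001]
wrist_force: [0.1, -0.0, -5.5]
opening: 0.06
```

move_arm:
  rows:
    - [-1,[0,0,1.5],[0,0,0]]
    - [-1,[0,0,0],[0,0,0]]

```text
time_s: 7.07
eef_pos: [0.4768, 0.1137, 0.0568]
orientation: [2.205, 2.236, 0.002]
wrist_force: [-0.3, 0.4, -4.7]
opening: 0.0597
```

move_arm:
  rows:
    - [-1,[0,0,1.5],[0,0,0]]
    - [-1,[0,0,0],[0,0,0]]

```text
time_s: 7.23
eef_pos: [0.4763, 0.1137, 0.0547]
orientation: [2.205, 2.237, 0.001]
wrist_force: [-1.1, 0.4, -5.5]
opening: 0.0601
```

move_arm:
  rows:
    - [-1,[0,0,1.5],[0,0,0]]
    - [-1,[0,0,0],[0,0,0]]

```text
time_s: 7.4
eef_pos: [0.476, 0.1136, 0.0528]
orientation: [-2.206, -2.237, 0.0]
wrist_force: [1.1, 0.3, -5.7]
opening: 0.0597
```

move_arm:
  rows:
    - [-1,[0,0,1],[0,0,0]]
    - [-1,[0,0,0],[0,0,0]]

```text
time_s: 7.57
eef_pos: [0.476, 0.1137, 0.0517]
orientation: [-2.205, -2.237, 0.0]
wrist_force: [0.3, -0.8, -5.7]
opening: 0.0597
```

move_arm:
  rows:
    - [-1,[0,0,1],[0,0,0]]
    - [-1,[0,0,0],[0,0,0]]

```text
time_s: 7.73
eef_pos: [0.4763, 0.1137, 0.0514]
orientation: [2.205, 2.237, 0.001]
wrist_force: [-0.3, 0.5, -1.9]
opening: 0.0597
```

move_arm:
  rows:
    - [-1,[0,3,0],[0,0,0]]
    - [-1,[0,3,0],[0,0,0]]
    - [-1,[0,3,0],[0,0,0]]
    - [-1,[0,3,0],[0,0,0]]
    - [-1,[0,3,0],[0,0,0]]
    - [-1,[0,0,0],[0,0,0]]

```text
time_s: 8.23
eef_pos: [0.492, 0.114, 0.0514]
orientation: [2.205, 2.237, 0.001]
wrist_force: [-2.6, -0.6, 1.2]
opening: 0.0598
```

move_arm:
  rows:
    - [-1,[0,3,0],[0,0,0]]
    - [-1,[0,3,0],[0,0,0]]
    - [-1,[0,3,0],[0,0,0]]
    - [-1,[0,3,0],[0,0,0]]
    - [-1,[0,0,0],[0,0,0]]

```text
time_s: 8.65
eef_pos: [0.5037, 0.1142, 0.0514]
orientation: [2.206, 2.237, 0.001]
wrist_force: [-3.1, 0.3, 2.3]
opening: 0.0597
```

move_arm:
  rows:
    - [-1,[0,3,-0.3],[0,0,0]]
    - [-1,[0,3,0],[0,0,0]]
    - [-1,[0,3,0],[0,0,0]]
    - [-1,[0,3,0],[0,0,0]]
    - [-1,[0,3,0],[0,0,0]]
    - [-1,[0,0,0],[0,0,0]]

```text
time_s: 9.15
eef_pos: [0.5187, 0.1143, 0.0515]
orientation: [2.205, 2.237, 0.001]
wrist_force: [-3.9, 0.5, 2.0]
opening: 0.0597
```

Run:
```python
from h import *
im=vision.get_image("wrist"); cv2.imwrite("pics/w5.png",im)
s=vision.get_image("scene"); crop(s,320,150,445,350,3,"pics/s5c.png")
```

```text
(no output)
```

View pics/s5c.png

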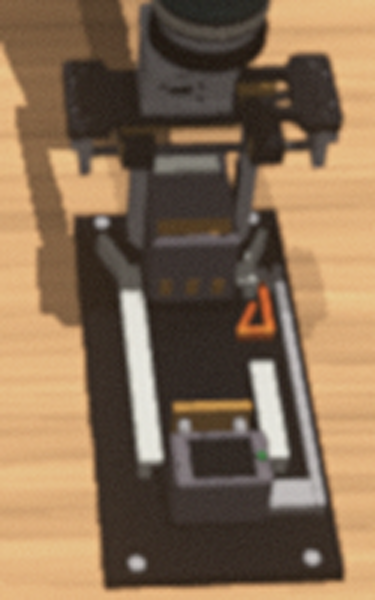

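View pics/w5.png

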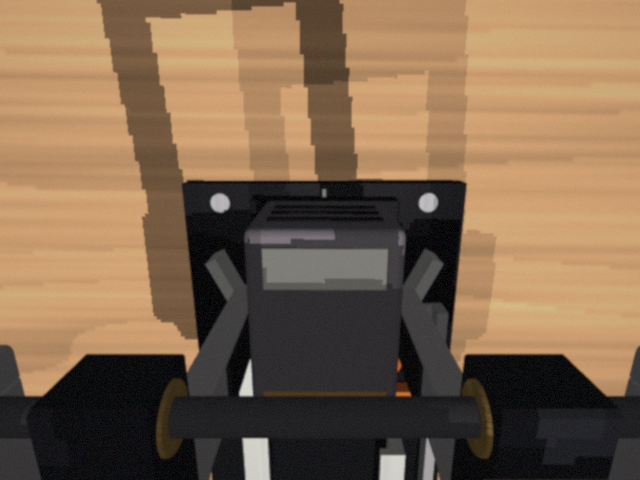

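move_arm:
  rows:
    - [-1,[0,3,0],[0,0,0]]
    - [-1,[0,3,0],[0,0,0]]
    - [-1,[0,3,0],[0,0,0]]
    - [-1,[0,3,0],[0,0,0]]

```text
time_s: 9.58
eef_pos: [0.5293, 0.1145, 0.0515]
orientation: [-2.204, -2.236, 0.002]
wrist_force: [-11.8, -0.5, 12.0]
opening: 0.0596
```

move_arm:
  rows:
    - [-1,[0,3,0],[0,0,0]]
    - [-1,[0,3,0],[0,0,0]]
    - [-1,[0,3,0],[0,0,0]]
    - [-1,[0,3,0],[0,0,0]]

```text
time_s: 9.92
eef_pos: [0.5393, 0.1139, 0.0518]
orientation: [-2.202, -2.235, 0.009]
wrist_force: [-12.9, -2.3, 8.8]
opening: 0.0597
```

move_arm:
  rows:
    - [-1,[0,3,0],[0,0,0]]
    - [-1,[0,3,0],[0,0,0]]
    - [-1,[0,3,0],[0,0,0]]
    - [-1,[0,3,0],[0,0,0]]

```text
time_s: 10.25
eef_pos: [0.552, 0.1137, 0.0517]
orientation: [-2.204, -2.236, 0.008]
wrist_force: [-8.3, -2.7, 6.8]
opening: 0.0598
```

move_arm:
  rows:
    - [-1,[0,3,0],[0,0,0]]
    - [-1,[0,3,0],[0,0,0]]
    - [-1,[0,3,0],[0,0,0]]
    - [-1,[0,3,0],[0,0,0]]

```text
time_s: 10.58
eef_pos: [0.5643, 0.1136, 0.0517]
orientation: [-2.204, -2.237, 0.008]
wrist_force: [-8.8, -3.3, 6.8]
opening: 0.0597
```

move_arm:
  rows:
    - [-1,[0,3,-0.4],[0,0,0]]
    - [-1,[0,3,-0.3],[0,0,0]]
    - [-1,[0,3,0],[0,0,0]]
    - [-1,[0,3,0],[0,0,0]]
    - [-1,[0,3,0],[0,0,0]]

```text
time_s: 11.0
eef_pos: [0.5795, 0.1137, 0.0517]
orientation: [-2.205, -2.237, 0.008]
wrist_force: [-7.3, -2.8, 4.0]
opening: 0.0599
```

move_arm:
  rows:
    - [-1,[0,3,0],[0,0,0]]
    - [-1,[0,3,0],[0,0,0]]
    - [-1,[0,3,0],[0,0,0]]
    - [-1,[0,3,0],[0,0,0]]
    - [-1,[0,3,0],[0,0,0]]

```text
time_s: 11.42
eef_pos: [0.5945, 0.1139, 0.0517]
orientation: [-2.204, -2.237, 0.008]
wrist_force: [-6.7, -3.4, 4.0]
opening: 0.0599
```

move_arm:
  rows:
    - [-1,[0,3,0],[0,0,0]]
    - [-1,[0,3,0],[0,0,0]]
    - [-1,[0,3,0],[0,0,0]]
    - [-1,[0,3,0],[0,0,0]]

```text
time_s: 11.75
eef_pos: [0.6065, 0.1141, 0.0517]
orientation: [-2.204, -2.237, 0.008]
wrist_force: [-8.3, -2.6, 3.7]
opening: 0.0596
```

move_arm:
  rows:
    - [-1,[0,2,0],[0,0,0]]
    - [-1,[0,2,0],[0,0,0]]
    - [-1,[0,2,0],[0,0,0]]

```text
time_s: 12.0
eef_pos: [0.6125, 0.1141, 0.0517]
orientation: [-2.204, -2.237, 0.008]
wrist_force: [-7.4, -3.6, 3.5]
opening: 0.0596
```

Run:
```python
from h import *
im=vision.get_image("wrist"); cv2.imwrite("pics/w6.png",im)
s=vision.get_image("scene"); crop(s,320,150,445,350,3,"pics/s6c.png")
```

```text
(no output)
```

View pics/s6c.png

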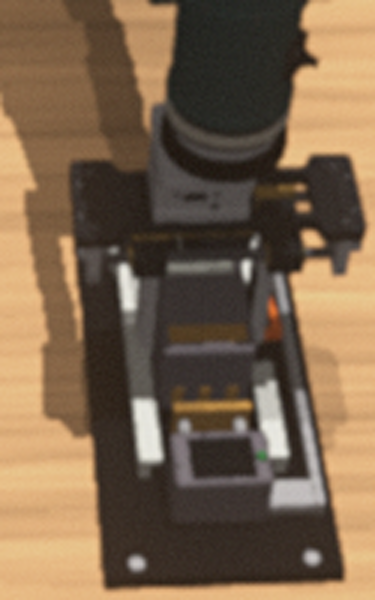

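View pics/w6.png

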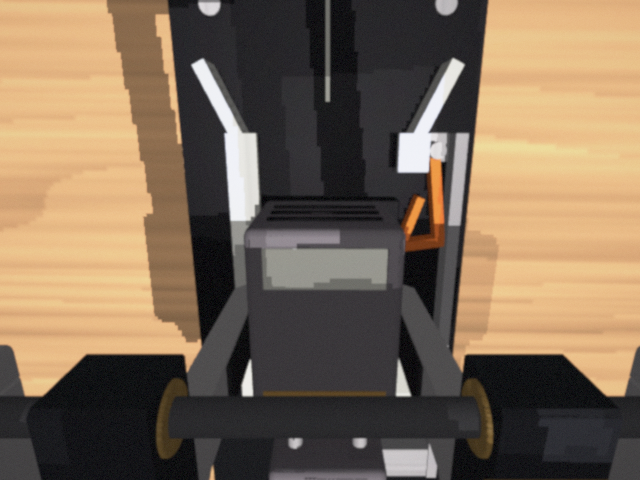

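move_arm:
  rows:
    - [-1,[0,2,0],[0,0,0]]
    - [-1,[0,2,0],[0,0,0]]
    - [-1,[0,2,0],[0,0,0]]

```text
time_s: 12.35
eef_pos: [0.6185, 0.1142, 0.0517]
orientation: [-2.204, -2.237, 0.008]
wrist_force: [-8.1, -3.2, 4.2]
opening: 0.0595
```

move_arm:
  rows:
    - [-1,[0,2,0],[0,0,0]]
    - [-1,[0,2,0],[0,0,0]]
    - [-1,[0,1,0],[0,0,0]]

```text
time_s: 12.6
eef_pos: [0.6236, 0.1143, 0.0517]
orientation: [-2.204, -2.237, 0.008]
wrist_force: [-8.3, -4.2, 4.3]
opening: 0.0597
```

move_arm:
  rows:
    - [-1,[0,1,0],[0,0,0]]
    - [-1,[0,1,0],[0,0,0]]
    - [-1,[0,1,0],[0,0,0]]

```text
time_s: 12.85
eef_pos: [0.6265, 0.1144, 0.0517]
orientation: [-2.204, -2.237, 0.008]
wrist_force: [-8.0, -3.3, 4.2]
opening: 0.0597
```

move_arm:
  rows:
    - [-1,[0,1,0],[0,0,0]]
    - [-1,[0,1,0],[0,0,0]]
    - [-1,[0,1,0],[0,0,0]]

```text
time_s: 13.1
eef_pos: [0.6295, 0.1143, 0.0517]
orientation: [-2.204, -2.237, 0.008]
wrist_force: [-8.1, -2.7, 3.1]
opening: 0.0597
```

Run:
```python
from h import *
im=vision.get_image("wrist"); crop(im,180,120,480,300,2.6,"pics/w7.png")
s=vision.get_image("scene"); crop(s,355,240,435,340,6,"pics/s7c.png")
```

```text
(no output)
```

View pics/s7c.png

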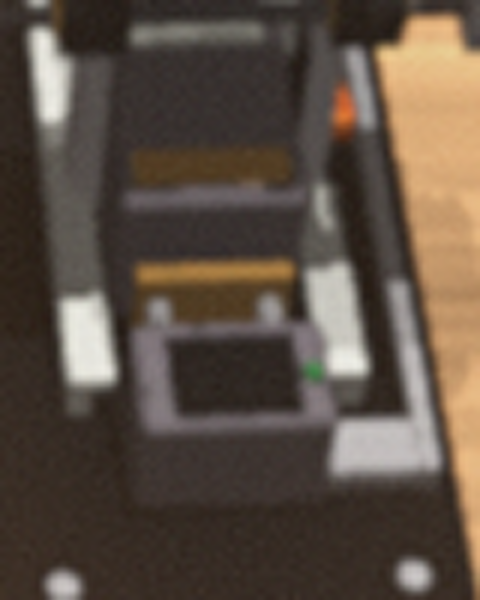

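View pics/w7.png

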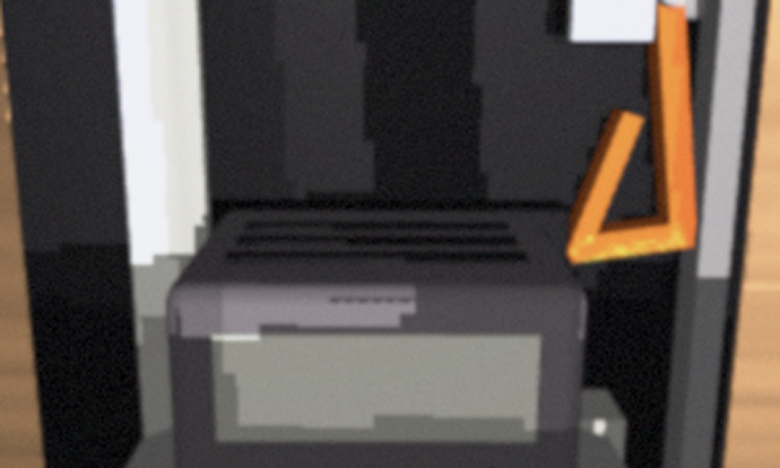

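move_arm:
  rows:
    - [-1,[0,1,0],[0,0,0]]
    - [-1,[0,1,0],[0,0,0]]
    - [-1,[0,1,0],[0,0,0]]

```text
time_s: 13.45
eef_pos: [0.6314, 0.1144, 0.0518]
orientation: [-2.203, -2.236, 0.011]
wrist_force: [-10.6, -4.3, 6.9]
opening: 0.0599
```

move_arm:
  rows:
    - [-1,[0,1,0],[0,0,0]]
    - [-1,[0,1,0],[0,0,0]]
    - [-1,[0,1,0],[0,0,0]]

```text
time_s: 13.7
eef_pos: [0.634, 0.1145, 0.0519]
orientation: [-2.202, -2.236, 0.012]
wrist_force: [-11.7, -4.0, 7.4]
opening: 0.0599
```

move_arm:
  rows:
    - [-1,[0,1,0],[0,0,0]]
    - [-1,[0,1,0],[0,0,0]]

```text
time_s: 13.87
eef_pos: [0.6358, 0.1145, 0.0519]
orientation: [-2.202, -2.235, 0.012]
wrist_force: [-12.4, -4.0, 7.7]
opening: 0.0599
```

Run:
```python
from h import *
im=vision.get_image("wrist"); crop(im,180,120,480,300,2.6,"pics/w8.png")
s=vision.get_image("scene"); crop(s,355,240,435,340,6,"pics/s8c.png")
```

```text
(no output)
```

View pics/s8c.png

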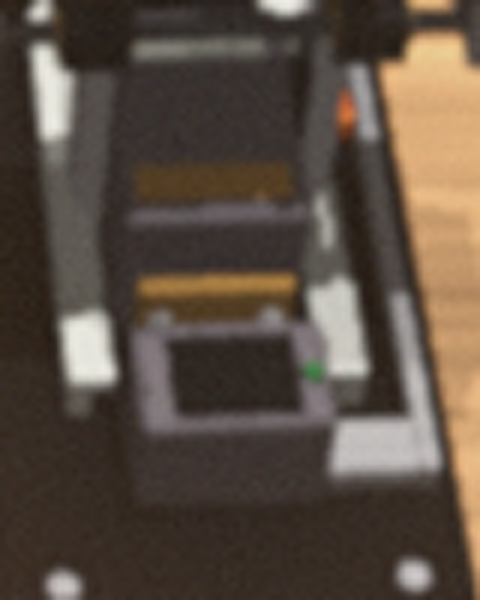

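View pics/w8.png

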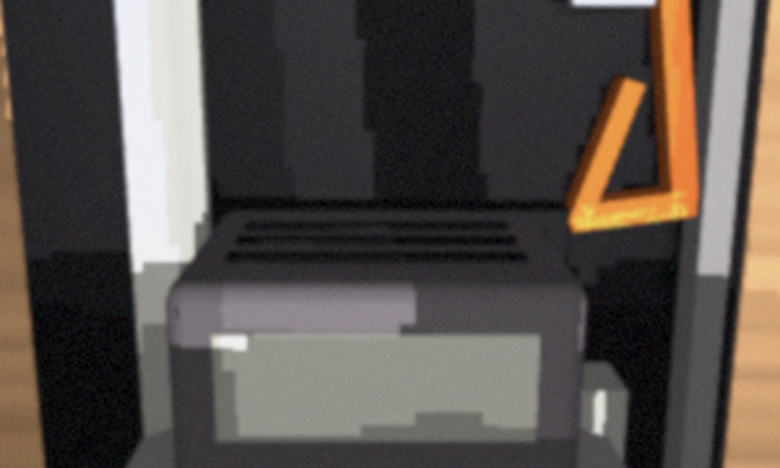

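move_arm:
  rows:
    - [-1,[0,1,0],[0,0,0]]
    - [-1,[0,1,0],[0,0,0]]
    - [-1,[0,0.5,0],[0,0,0]]

```text
time_s: 14.22
eef_pos: [0.6381, 0.1145, 0.0519]
orientation: [-2.202, -2.235, 0.013]
wrist_force: [-13.2, -4.0, 7.8]
opening: 0.0599
```

move_arm:
  rows:
    - [-1,[0,0.5,0],[0,0,0]]
    - [-1,[0,0.5,0],[0,0,0]]

```text
time_s: 14.38
eef_pos: [0.6391, 0.1145, 0.0519]
orientation: [-2.202, -2.235, 0.013]
wrist_force: [-12.2, -3.8, 6.7]
opening: 0.0598
```

move_arm:
  rows:
    - [-1,[0,0.5,0],[0,0,0]]
    - [-1,[0,0.5,0],[0,0,0]]

```text
time_s: 14.55
eef_pos: [0.64, 0.1146, 0.0519]
orientation: [-2.202, -2.235, 0.013]
wrist_force: [-11.6, -2.3, 5.5]
opening: 0.0599
```

move_arm:
  rows:
    - [-1,[0,0.5,0],[0,0,0]]
    - [-1,[0,0.5,0],[0,0,0]]

```text
time_s: 14.72
eef_pos: [0.6411, 0.1147, 0.0519]
orientation: [-2.202, -2.234, 0.012]
wrist_force: [-11.9, -3.5, 6.7]
opening: 0.0598
```

Run:
```python
from h import *
im=vision.get_image("wrist"); crop(im,180,120,480,300,2.6,"pics/w9.png")
print(readout.observe()["wrist_force"])
```

```text
[-11.94616303  -3.81147837   6.35434561]
```

View pics/w9.png

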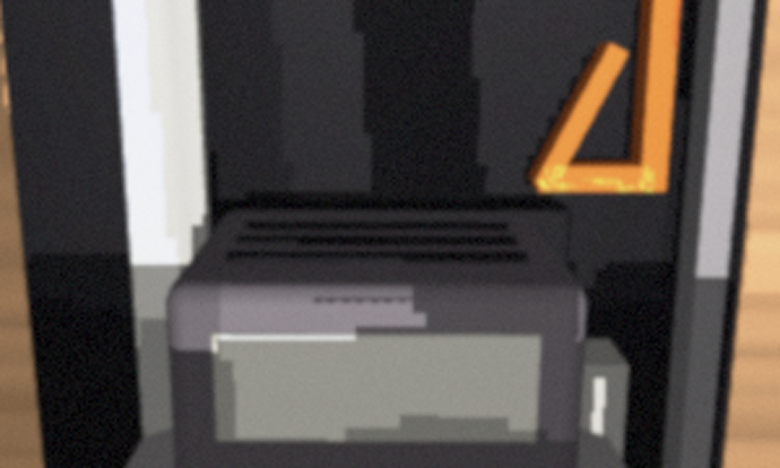

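move_arm:
  rows:
    - [-1,[0,-0.7,-0.3],[0,0,0]]
    - [-1,[0,-0.7,-0.3],[0,0,0]]
    - [-1,[0,0,0],[0,0,0]]

```text
time_s: 15.02
eef_pos: [0.641, 0.1147, 0.0517]
orientation: [-2.204, -2.235, 0.009]
wrist_force: [-8.0, -4.1, 2.7]
opening: 0.0597
```

move_arm:
  rows:
    - [0.6,[0,0,0],[0,0,0]]
    - [0.6,[0,0,0],[0,0,0]]
    - [0.6,[0,0,0],[0,0,0]]
    - [0.6,[0,0,0],[0,0,0]]
    - [0.6,[0,0,0],[0,0,0]]

```text
time_s: 15.43
eef_pos: [0.6439, 0.1161, 0.0528]
orientation: [2.205, 2.237, 0.002]
wrist_force: [-0.2, -0.6, -0.1]
opening: 0.075
```

Run:
```python
from h import *
im=vision.get_image("wrist"); cv2.imwrite("pics/w10.png",im)
print(readout.observe()["wrist_force"])
```

```text
[ 0.24058382 -0.57696228  0.60250487]
```

View pics/w10.png

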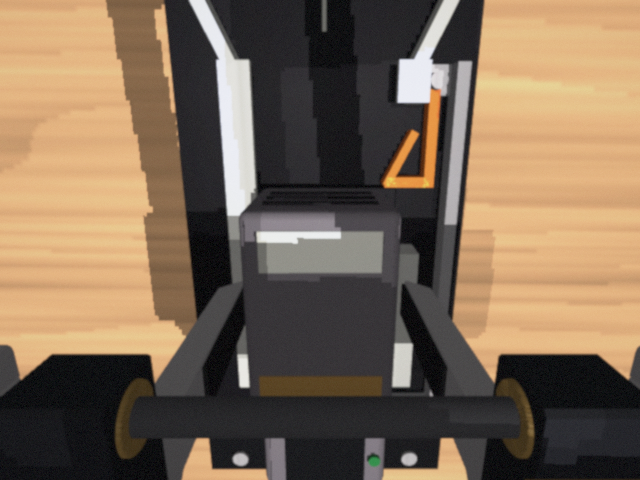

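Latched: the pawl is shut (tip at ~385,183) right behind the tail. Retreat straight up.

move_arm:
  rows:
    - [0.6,[0,0,-10],[0,0,0]]
    - [0.6,[0,0,-20],[0,0,0]]
    - [0.6,[0,0,-30],[0,0,0]]
    - [0.6,[0,0,-30],[0,0,0]]
    - [0.6,[0,-20,-30],[0,0,0]]
    - [0.6,[0,-35,-20],[0,0,0]]
    - [0.6,[0,-35,0],[0,0,0]]
    - [0.6,[0,-35,0],[0,0,0]]
    - [0.6,[0,0,0],[0,0,0]]
    - [0.6,[0,0,0],[0,0,0]]

```text
time_s: 16.32
eef_pos: [0.5171, 0.1144, 0.1937]
orientation: [2.204, 2.237, 0.003]
wrist_force: [0.2, -0.1, 0.8]
opening: 0.0754
```

Run:
```python
from h import *
o=readout.observe(); print(o["time_s"],o["wrist_force"],o["eef_pos"])
cv2.imwrite("pics/w11.png",vision.get_image("wrist")); cv2.imwrite("pics/s11.png",vision.get_image("scene"))
```

```text
16.3167 [ 0.20021771 -0.09888647  0.80752435] [0.51709998 0.11439013 0.19370436]
```

View pics/w11.png

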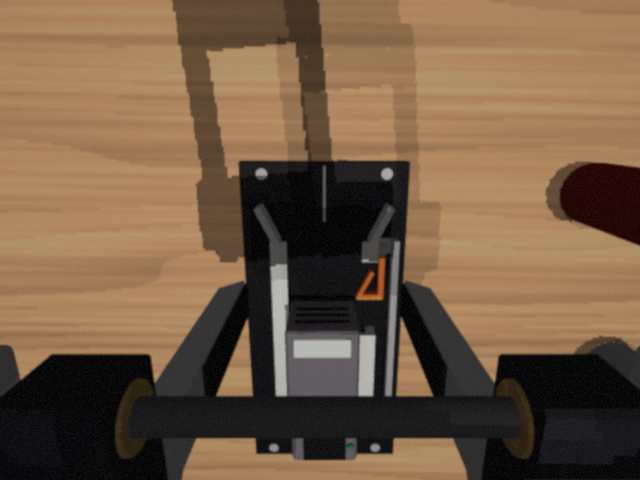

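View pics/s11.png

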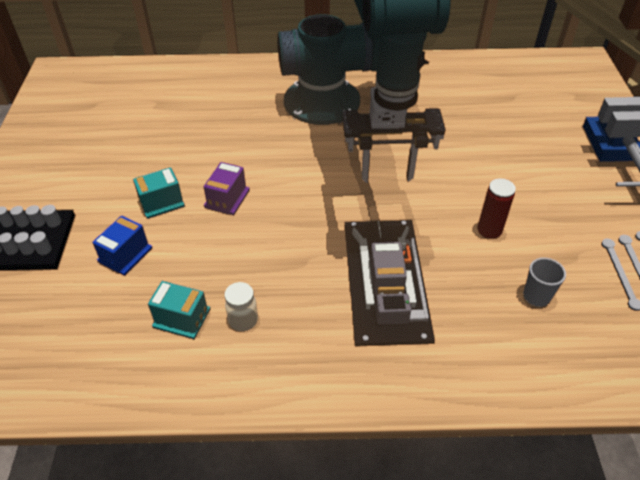

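The pack sits in the dock with the pawl shut behind it (scene 389,270). The can, jar and pot are where they started.

```bash
python3 -c "
from station import env; print(env.close_job())"
```

```text
the job is handed in; nothing more can be done
None
```

The grey battery pack is latched in the charging dock, contacts first, and the gripper has let go and backed away. I handed the job in at about 16.4 s of the 64 s allowed.

- **Push:** I set the pack down on the apron, felt for contact with the floor, and slid it in slowly. The most push force I read was about 13 N. The terminal plate first gave resistance at TCP x of about 0.630 m, and the latch had snapped by about 0.641 m. There was no sharp force rise, so I don't believe it met the hard stop.
- **Last checks:** Wrist pictures before and after release show the orange latch swung shut directly behind the pack's tail. The scene picture shows the can, jar, pot and look-alike packs still standing where they were. The wrist force was near zero, with the gripper clear of everything.
- **What I couldn't check:** The latch angle and terminal travel can't be read directly, so I judged both from the pictures and the force and travel readings. The force dropped only slightly at the snap, from about 13 N to 12 N, so the picture is the main evidence for it. No check failed.

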